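# Reset the height stop of the dish stage

### The job

The height stop of the round dish stage (not the square slide stage beside it) is off its mark. Loosen its jam nut by swinging the nut's lever anticlockwise, seen from above, over to its loose stop; then turn the bar-headed stop screw clockwise until its pointer is in line with the upright index fin, and swing the lever fully back to tighten the nut again. Turn the screw only while the nut is loose, and leave it on its mark.

Things in the scene. Friction and masses are not known exactly. Their poses are not given: they have to be found in the camera images.
- stop_screw_head (a point): Upright black bar, 44 long, 14 thick, 40 tall (mm), head of the dish stage's stop screw, on a 44 mm flange. Point on its vertical axis, 100 mm above the table, 16 mm below the bar's top. Turns with the screw: x along the bar to the pointer (bare metal nose, 37 mm out; white line on the bar's top), y across the bar, z up. Centre of the 100 mm round stage disc is 108 mm off, dish on it up to 60 mm high.
- jam_nut_pin (a point): Upright round black pin on the jam nut's lever: 16 mm diameter, free from 52 to 86 mm above the table. Point on its axis, 72 mm up, 95 mm horizontally from the screw axis, about which nut, lever and pin turn. Tight, the lever stands square to the line from screw to disc, on the left (looking towards the disc). About 2 N at the pin moves it; it stays where left.
- jam_nut (a joint): Angle of the jam nut, rad: 0 = tight (at its stop), 1.05 = at its loose stop; grows anticlockwise seen from above, which swings the lever away from the disc. It starts tight. The nut is a steel hexagon, 36 mm over its flats, 44 to 54 mm above the table, under the screw's head.
- stop_screw (a joint): Angle of the stop screw, rad: 0 = pointer at the index fin, grows anticlockwise seen from above; stops at -0.5 and 1.5. Starts 0.6 to 1.2. Light friction (0.08 N m), stays where left; its height does not change. The index fin is a steel strip, 4 mm thick, 42 to 52 mm from the axis towards the disc, 74 mm tall, fixed to the stage's plate.

How it is judged:
By the outcome, as a careful person would: the job done as asked, in the order asked, and still so for the second after the job is handed in, with the robot touching nothing.
It also fails if it takes over 66 s, if anything falls off the work surface, if the arm or the gripper's body presses on something with over 40 N, if the wrist force passes 120 N, or if a joint passes its speed limit or range.

### The arm

A 6-joint arm with a two-finger parallel gripper is mounted at the origin on the work surface. World frame = base frame: x ahead of the robot, y to its left, z up, the work surface at z = 0. Lengths are in m, angles in rad, forces in N, time in s.
With the tool pointing down it reaches from about 0.25 to 0.775 m from the base axis. Payload 4 kg.
Tool frame: the origin (TCP) lies midway between the tips of the shut fingers; the grasp point (between the pads) lies 19 mm behind it; y points along the fingers, x is the direction in which the jaws open and shut, and the axes are right-handed (so a half turn about y gives the same grasp; the last joint's range is limited). The gripper opens to 94 mm and grips with 3 to 60 N. Pads are 16 mm wide; open, the fingers measure 119 mm over their backs; the gripper's body (75 mm by 177 mm) begins 78 mm behind the grasp point.
Start: joints at [1.08, 0.087, 1.371, -0, 1.684, -0.103], TCP at [0.208, 0.509, 0.206] pointing down, gripper open.
Joint ranges: [-3.1, 3.1], [-0.76, 2.03], [0.27, 2.55], [-1.08, 4.22], [0.17, 2.65], [-2.57, 2.57]. Speed limits (rad/s): [2.79, 2.79, 3.14, 3.14, 3.14, 3.14].

### API

Orientations are given as [roll, pitch, yaw] about the fixed x, y, z axes, in that order (R = Rz(yaw) Ry(pitch) Rx(roll)).
In Python, from bench import robot gives the robot as it stands.
- The arm moves only by the shell command python3 -m creep 'ROWS'. ROWS is JSON, a list of rows, each a list of 7 numbers: the shift along the tool's x, y, z in mm, then the turn, a rotation vector about the tool's x, y, z in degrees, then the closure in counts, from 0 (fully open) to 255 (shut). A call has 1 to 5 rows; each row is the pose to reach, as a shift and turn from the pose commanded when the call began, along the tool's axes at that moment; what a row does not reach only later rows make up. A row lasts 1/8 s, in which the tool goes at most 62.5 mm and 10.7 degrees, less where a joint would pass 70% of its speed; a pose out of reach is approached as far as the arm can. A call with a gripper value outside its range is refused whole. The fingers move at their own pace and stop on an object; the grip force is fixed at half the most. Time passes only in rows, so rows that repeat a pose let the fingers close. It gives the time, the measured TCP pose, the force and the opening at its end, in the units of the state.
- robot.get_obs(): the state, without advancing time (a new reading comes with each control period).
- robot.snapshot(name): name is "side" or "top"; returns a dict with "color" (400x640x3 uint8, blue, green, red), "fx", "fy", "cx", "cy" (pixels), "k1" (the pictures are not rectified: a ray, as slopes to the right and down, at radius r is drawn at 1 + k1 r^2 times it, then the intrinsics apply), "world_from_camera" (4x4, takes a point from camera to world coordinates). Camera axes: x right, y down, z forward; pixel columns grow to the right and rows downward; lengths in m; the calibration is good to about 2 mm. A picture is of the moment at which its call begins. There is no depth.
- robot.close_job(): hands the job in, once; it reports no verdict.
Trained networks look in the newest picture that a camera, given by its name, has taken for a name from the list of things; names that differ only in an ending like _2 or _b are one class to them, and where a whole thing is asked for, a point or a joint stands for the part that bears it (a point fixed in the world has none). Each returns a list of dicts, best first, with "p" (0 to 1); they miss things now and then, are a little off and sometimes report something else, mostly with a low value. They report only what shows in the picture. A call takes as long as a camera call.
- robot.spot_in(name, camera): "point" ([x, y, z] in m, in world coordinates, good to about 4 mm: the middle of the surface that is visible of it).
- robot.landmark_of(name, camera): "point" ([x, y, z] in m, in world coordinates, good to about 4 mm: a listed point, or the origin of a listed thing).
The state is a dict: "time": time; "joint_positions": joint angles; "qvel": joint speeds; "joint_torque": joint torques, N m; "tool_pos": TCP position; "ee_rot": TCP orientation; "wrist_force": force on the tool from outside, world axes, zero at the start; "wrist_torque": the same for the moment, N m; "width": finger opening in m.
Only numpy, scipy, OpenCV 4.12 (cv2) and the standard library are available. Lean on these libraries where they do the work, as an engineer would, in place of code of your own. Each camera call takes 0.05 s, during which the arm holds its last target.

## Working session

There is one attempt and no reset: what is moved stays moved. The work goes in short steps, Python scripts to look and compute and a shell command to move; the robot and the scene stay as the last step left them, time stands still between calls to the robot, and variables do not carry over. Pictures are saved under pics/ and viewed, and the job is handed in when it is done.

```bash
ls; mkdir -p pics; python3 - <<'E'
from bench import robot
import cv2
o=robot.get_obs(); print({k:(v if not hasattr(v,'round') else v.round(4) if hasattr(v,'shape') else v) for k,v in o.items()})
for c in("side","top"):
    s=robot.snapshot(c); cv2.imwrite(f"pics/a_{c}.png",s["color"]); print(c,s["fx"],s["k1"],s["world_from_camera"])
    for n in("stop_screw_head","jam_nut_pin"):
        print(n,"lm",[(d["p"],d["point"]) for d in robot.landmark_of(n,c)][:3]); print(n,"spot",[(d["p"],d["point"]) for d in robot.spot_in(n,c)][:3])
E
```

```text
pics
{'time': 0.0, 'joint_positions': array([ 1.0799,  0.088 ,  1.3722, -0.    ,  1.6836, -0.1031]), 'qvel': array([ 0.0017, -0.0001,  0.001 ,  0.0008, -0.0001, -0.0004]), 'joint_torque': array([ 1.00000e-04, -3.40187e+01, -3.02427e+01,  7.17000e-02,
        3.31000e-02, -2.00000e-04]), 'tool_pos': array([0.2077, 0.5087, 0.2043]), 'ee_rot': array([-1.5706,  0.0022,  1.183 ]), 'wrist_force': array([-1.0151,  0.668 ,  0.1827]), 'wrist_torque': array([-0.0339, -0.0179, -0.0503]), 'width': 0.09379882089014478}
side 375.7662439250227 -0.02230727383108685 [[ 0.73510043 -0.40728028  0.54198721  0.16291357]
 [-0.67776758 -0.42252624  0.60174968 -0.42746749]
 [-0.01607696 -0.80968781 -0.58664059  0.55847625]
 [ 0.          0.          0.          1.        ]]
stop_screw_head lm [(0.5, [0.5639, 0.2082, 0.1002])]
stop_screw_head spot [(0.76, [0.558, 0.1968, 0.0845])]
jam_nut_pin lm [(0.59, [0.5393, 0.2963, 0.0714])]
jam_nut_pin spot [(0.55, [0.5426, 0.2501, 0.052])]
top 519.3205752687787 -0.15702949352003973 [[ 0.00986419 -0.99092277  0.13407     0.44417576]
 [-0.99982754 -0.01188371 -0.01427128  0.04800532]
 [ 0.01573498 -0.1339061  -0.9908691   1.10867037]
 [ 0.          0.          0.          1.        ]]
stop_screw_head lm [(0.82, [0.5611, 0.2058, 0.1021])]
stop_screw_head spot [(0.64, [0.558, 0.2063, 0.0785])]
jam_nut_pin lm [(0.68, [0.5348, 0.2955, 0.0704])]
jam_nut_pin spot [(0.62, [0.5426, 0.2686, 0.0485])]
```

View pics/a_side.png

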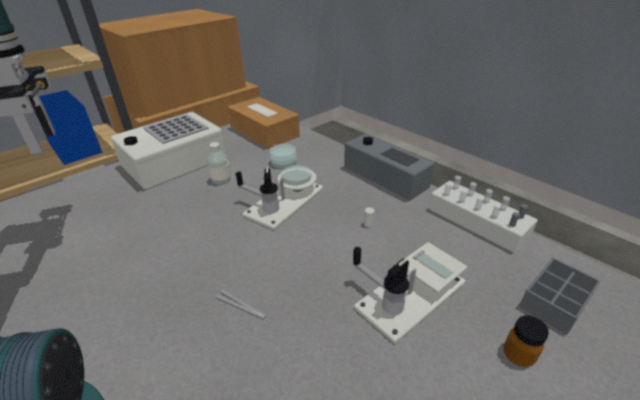

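View pics/a_top.png

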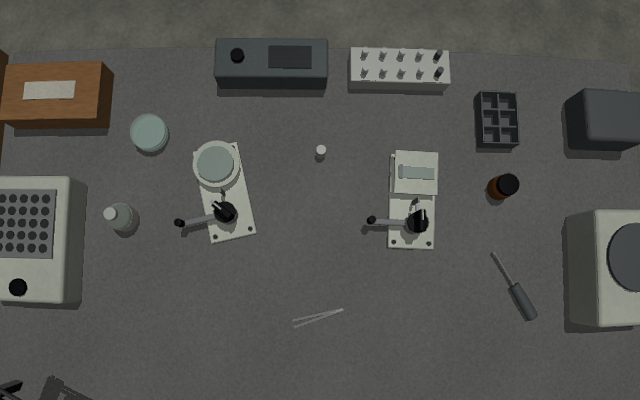

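The dish stage is the left one in the top view: screw head near (225,212), lever pin near (179,223). In the side view they are near (268,190) and (239,178). The network points have y≈0.2, which matches this stage. Next I'll zoom in.

```bash
cat > h.py <<'E'
import numpy as np, cv2
from bench import robot
def proj(s,P):
    T=np.linalg.inv(np.array(s["world_from_camera"])); p=T[:3,:3]@np.array(P)+T[:3,3]
    a,b=p[0]/p[2],p[1]/p[2]; k=1+s["k1"]*(a*a+b*b)
    return np.array([s["fx"]*a*k+s["cx"], s["fy"]*b*k+s["cy"]])
def at_z(s,uv,z):
    a0,b0=(uv[0]-s["cx"])/s["fx"],(uv[1]-s["cy"])/s["fy"]; a,b=a0,b0
    for _ in range(20):
        k=1+s["k1"]*(a*a+b*b); a,b=a0/k,b0/k
    T=np.array(s["world_from_camera"]); d=T[:3,:3]@np.array([a,b,1]); o=T[:3,3]
    return (o+d*(z-o[2])/d[2])[:2]
def crop(s,c,h,f,name,marks=()):
    x0,y0=int(c[0]-h),int(c[1]-h); im=s["color"][y0:y0+2*h,x0:x0+2*h]
    im=cv2.resize(im,None,fx=f,fy=f,interpolation=cv2.INTER_CUBIC)
    for m in marks:
        q=((proj(s,m)-[x0,y0]+.5)*f).astype(int); cv2.circle(im,tuple(int(v) for v in q),2,(0,0,255),-1)
    cv2.imwrite(f"pics/{name}.png",im); print(name,"origin",x0,y0,"scale",f)
E
python3 - <<'E'
from h import *
S=np.array([.5625,.207,.116]);pin=np.array([.537,.296,.086])
for c,ctr in(("top",(212,205)),("side",(262,190))):
    s=robot.snapshot(c); crop(s,ctr,46,6,"b_"+c); crop(s,ctr,46,6,"bm_"+c,[S,pin])
    print(proj(s,S),proj(s,pin))
E
python3 -c "
import cv2,numpy as np
for c in('b','bm'):
  cv2.imwrite(f'pics/{c}2.png',np.hstack([cv2.resize(cv2.imread(f'pics/{c}_{k}.png'),(400,400)) for k in('top','side')]))"
```

```text
b_top origin 166 159 scale 6
bm_top origin 166 159 scale 6
[220.28296971 209.4018622 ] [177.91573986 223.37312309]
b_side origin 216 144 scale 6
bm_side origin 216 144 scale 6
[266.7299488 171.1858461] [238.08443277 171.99335987]
```

View pics/b_top.png

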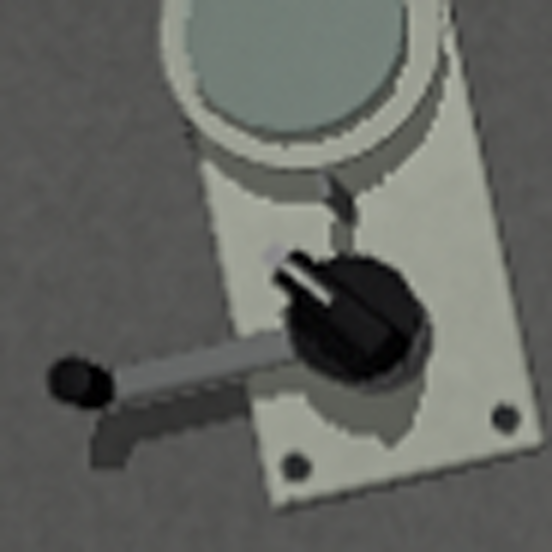

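View pics/bm2.png

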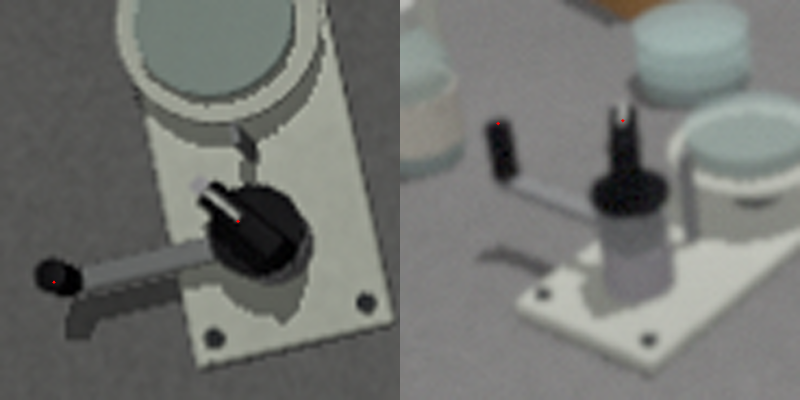

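Top crop: pin top near crop (68,380), and the white line runs from (283,262) to (330,302). The bar centre is near (338,307). The fin is at (340,195) and the pointer nose at (275,257), so the pointer is anticlockwise of the fin. Next I'll look at the side crop and triangulate.

View pics/b_side.png

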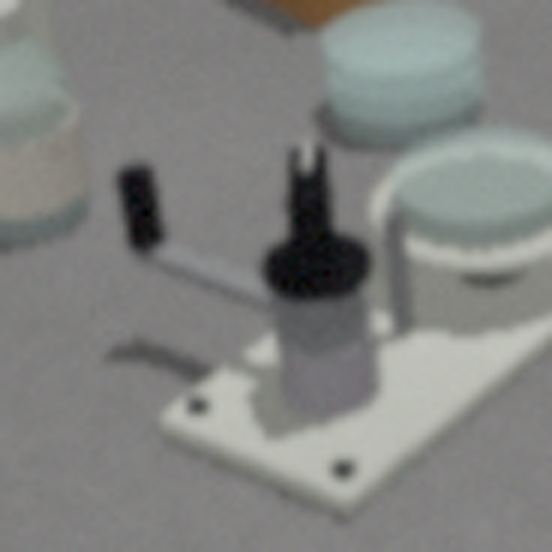

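```bash
python3 - <<'E'
from h import *
s=robot.snapshot("top")
f=lambda x,y:(166+x/6-.5,159+y/6-.5)
for n,xy,z in(("pin",(68,380),.086),("bar",(338,307),.116),("l0",(283,262),.116),("l1",(330,302),.116),("nose",(275,257),.1),("fin",(325,182),.08),("hole1",(296,467),.012),("hole2",(505,418),.012)):
    print(n,at_z(s,f(*xy),z))
for n in("stop_screw_head","jam_nut_pin"):
    for c in("top","side"):
        print(n,c,[(d["p"],d["point"]) for d in robot.landmark_of(n,c)][:3])
E
```

```text
pin [0.54004404 0.29831803]
bar [0.56202335 0.20397225]
l0 [0.57640458 0.22230038]
l1 [0.56360999 0.20661409]
nose [0.58015689 0.22781143]
fin [0.60841    0.21540581]
hole1 [0.51727733 0.23351232]
hole2 [0.53564232 0.15982761]
stop_screw_head top [(0.75, [0.5621, 0.2082, 0.1044])]
stop_screw_head side [(0.5, [0.5624, 0.2038, 0.0988])]
jam_nut_pin top [(0.83, [0.5347, 0.2933, 0.0704])]
jam_nut_pin side [(0.58, [0.5384, 0.2989, 0.0727])]
```

```bash
cat >> h.py <<'E'
from scipy.spatial.transform import Rotation as R
def plan(pos,yawdeg):
    o=robot.get_obs(); M=R.from_euler("xyz",o["ee_rot"]); p=np.array(o["tool_pos"])
    d=M.inv().apply(np.array(pos)-p)*1000
    w=(M.inv()*R.from_euler("xyz",[-np.pi/2,0,np.radians(yawdeg)])).as_rotvec(degrees=True)
    print("t",round(o["time"],2),"pos",p.round(4),"rpy",np.degrees(o["ee_rot"]).round(1),"F",np.round(o["wrist_force"],1),"w",round(o["width"],4)); print("SHIFT",d.round(1),"TURN",w.round(1))
E
python3 -c "
from h import *
plan([.539,.297,.2],14)"
```

```text
t 0.85 pos [0.208  0.5092 0.2055] rpy [-90.   -0.   67.8] F [-0.7 -0.1  0.9] w 0.0941
SHIFT [ -71.3    5.6 -386.6] TURN [-0.  53.8  0. ]
```

```bash
python3 -m creep '[[-71,5,-387,0,54,0,120],[-71,5,-387,0,54,0,120],[-71,5,-387,0,54,0,120],[-71,5,-387,0,54,0,120],[-71,5,-387,0,54,0,120]]'; python3 -c "
from h import *
plan([.539,.297,.12],14)"
```

```text
time: 1.48
tool_pos: [0.4728, 0.3395, 0.2017]
ee_rot: [-1.57, -0.001, 0.239]
wrist_force: [0.2, 0.9, -0.4]
width: 0.0503
t 1.48 pos [0.4728 0.3395 0.2017] rpy [-90.   -0.   13.7] F [ 0.2  0.9 -0.4] w 0.0503
SHIFT [ 54.2  81.7 -57.1] TURN [-0.  -0.3  0. ]
```

```bash
python3 -m creep '[[54,40,-57,0,0,0,120],[54,80,-57,0,0,0,120],[54,80,-57,0,0,0,120],[54,80,-57,0,0,0,120]]'; python3 - <<'E'
from h import *
plan([.539,.297,.057],14)
o=robot.get_obs();p=o["tool_pos"]
for c,ctr in(("top",(190,210)),("side",(250,175))):
    s=robot.snapshot(c); crop(s,ctr,46,6,"c_"+c,[p,[.539,.297,.086]])
cv2.imwrite('pics/c2.png',np.hstack([cv2.resize(cv2.imread(f'pics/c_{k}.png'),(400,400)) for k in('top','side')]))
E
```

```text
time: 1.98
tool_pos: [0.5373, 0.2996, 0.1232]
ee_rot: [-1.57, -0.001, 0.246]
wrist_force: [0.2, -0.0, 0.8]
width: 0.05
t 1.98 pos [0.5373 0.2996 0.1232] rpy [-89.9  -0.1  14.1] F [ 0.2 -0.   0.8] w 0.05
SHIFT [ 0.9 66.1 -3. ] TURN [-0.1  0.1  0.1]
c_top origin 144 164 scale 6
c_side origin 204 129 scale 6
```

View pics/c2.png

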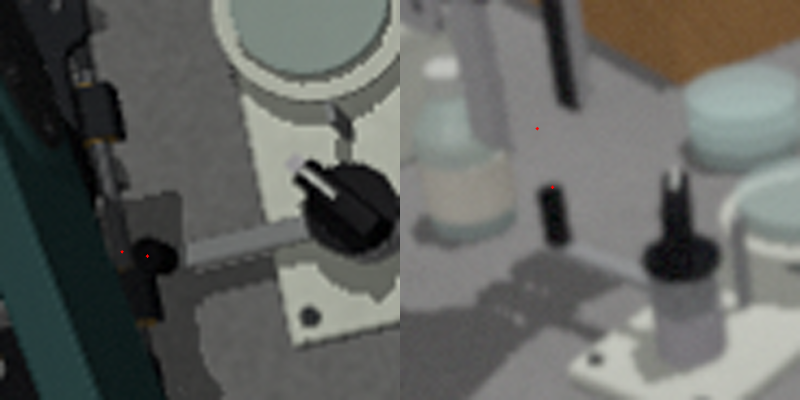

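The pin lies below the gap between the fingers, so the gripper can go down and close.

```bash
python3 -m creep '[[1,33,-3,0,0,0,120],[1,66,-3,0,0,0,120],[1,66,-3,0,0,0,120]]'; python3 -m creep '[[0,0,0,0,0,0,255],[0,0,0,0,0,0,255],[0,0,0,0,0,0,255],[0,0,0,0,0,0,255]]'; python3 -c "
from h import *
plan([.539,.297,.057],14)
a=np.array([.562,.205])
for t in range(0,66,10):
  t=np.radians(104+t); print((a+.095*np.array([np.cos(t),np.sin(t)])).round(4))
"
```

```text
time: 2.45
tool_pos: [0.5373, 0.2964, 0.0548]
ee_rot: [-1.571, 0.003, 0.247]
wrist_force: [-0.5, 0.1, 0.4]
width: 0.0499
time: 2.95
tool_pos: [0.5395, 0.2961, 0.0565]
ee_rot: [-1.57, -0.001, 0.245]
wrist_force: [-0.6, -0.7, 2.8]
width: 0.0154
t 2.95 pos [0.5395 0.2961 0.0565] rpy [-90.   -0.1  14.1] F [-0.6 -0.7  2.8] w 0.0154
SHIFT [-0.3 -0.5  1. ] TURN [-0.   0.1  0.1]
[0.539  0.2972]
[0.5234 0.2918]
[0.5089 0.2838]
[0.496  0.2733]
[0.4851 0.2608]
[0.4766 0.2466]
[0.4707 0.2312]
```

```bash
python3 -m creep '[[-8,0,0,0,-5,0,255],[-16.5,0,-1.5,0,-10,0,255],[-32.5,0,-5.5,0,-20,0,255],[-47.5,0,-12.5,0,-30,0,255],[-47.5,0,-12.5,0,-30,0,255]]'; python3 -c "
from h import *
plan([.496,.2733,.057],44)"
```

```text
time: 3.58
tool_pos: [0.4962, 0.2718, 0.0564]
ee_rot: [-1.572, -0.001, 0.767]
wrist_force: [-0.3, -0.2, 2.1]
width: 0.0152
t 3.58 pos [0.4962 0.2718 0.0564] rpy [-90.1  -0.1  43.9] F [-0.3 -0.2  2.1] w 0.0152
SHIFT [ 0.8 -0.6  1.2] TURN [ 0.1 -0.1  0.1]
```

```bash
python3 -m creep '[[-16.5,0,-1.5,0,-10,0,255],[-32.5,0,-5.5,0,-20,0,255],[-43,0,-10,0,-27,0,255],[-47.5,0,-12.5,0,-30,0,255],[-49,0,-13.5,0,-31,0,255]]'; python3 -m creep '[[-2,0,0,0,0,0,255],[-3,0,0,0,0,0,255]]';python3 -c "
from h import *
plan([.4707,.2312,.057],74)
s=robot.snapshot('top');crop(s,(212,215),46,6,'d_top')"
```

```text
time: 4.2
tool_pos: [0.4726, 0.2318, 0.0565]
ee_rot: [-1.574, -0.009, 1.307]
wrist_force: [4.7, 10.3, -2.1]
width: 0.0155
time: 4.45
tool_pos: [0.4726, 0.2317, 0.0566]
ee_rot: [-1.574, -0.014, 1.307]
wrist_force: [6.6, 16.5, -4.0]
width: 0.0154
t 4.45 pos [0.4726 0.2317 0.0566] rpy [-90.2  -0.8  74.9] F [ 6.6 16.5 -4. ] w 0.0154
SHIFT [-1.  -0.4  1.7] TURN [0.2 0.9 0.8]
d_top origin 166 169 scale 6
```

View pics/d_top.png

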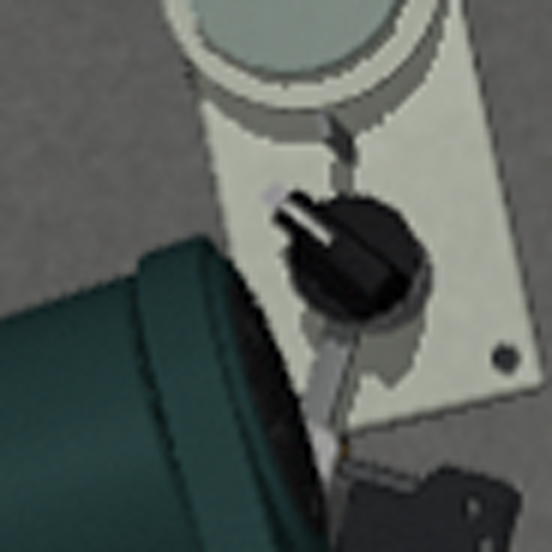

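```bash
python3 -m creep '[[2.5,0,0,0,0,0,255],[2.5,0,0,0,0,0,120],[2.5,0,0,0,0,0,120],[2.5,0,0,0,0,0,120]]'; python3 -m creep '[[0,-40,0,0,0,0,120],[0,-85,0,0,0,0,120],[0,-85,0,0,0,0,120]]'; python3 -c "
from h import *
plan([.563,.2045,.142],-38.5)"
```

```text
time: 5.0
tool_pos: [0.4698, 0.2277, 0.0552]
ee_rot: [-1.57, 0.001, 1.309]
wrist_force: [-0.0, 0.3, -0.2]
width: 0.0419
time: 5.38
tool_pos: [0.4726, 0.2287, 0.1451]
ee_rot: [-1.578, -0.005, 1.309]
wrist_force: [0.5, -0.1, -0.7]
width: 0.0497
t 5.38 pos [0.4726 0.2287 0.1451] rpy [-90.4  -0.3  75. ] F [ 0.5 -0.1 -0.7] w 0.0497
SHIFT [  0.    3.8 -93.5] TURN [ -0.  113.5   0.6]
```

```bash
python3 -m creep '[[0,0,0,0,10,0,140],[0,0,0,0,20,0,140],[0,0,0,0,30,0,140],[0,0,0,0,40,0,140],[0,0,0,0,50,0,140]]';python3 -m creep '[[0,0,0,0,10,0,140],[0,0,0,0,20,0,140],[0,0,0,0,30,0,140],[0,0,0,0,40,0,140],[0,0,0,0,50,0,140]]'; python3 - <<'E'
from h import *
plan([.563,.2045,.142],-38.5)
s=robot.snapshot('top');crop(s,(212,215),46,6,'e_top')
s=robot.snapshot('side');crop(s,(255,190),46,6,'e_side')
cv2.imwrite('pics/e2.png',np.hstack([cv2.resize(cv2.imread(f'pics/e_{k}.png'),(400,400)) for k in('top','side')]))
E
```

```text
time: 6.0
tool_pos: [0.4692, 0.2275, 0.1387]
ee_rot: [-1.571, 0.003, 0.431]
wrist_force: [0.3, -0.2, 0.6]
width: 0.042
time: 6.62
tool_pos: [0.4692, 0.2275, 0.1387]
ee_rot: [-1.573, 0.002, -0.442]
wrist_force: [-0.2, -0.0, 0.1]
width: 0.0428
t 6.62 pos [0.4692 0.2275 0.1387] rpy [-90.1   0.1 -25.3] F [-0.2 -0.   0.1] w 0.0428
SHIFT [94.6 -3.6 19.3] TURN [ 0.1 13.2 -0.1]
e_top origin 166 169 scale 6
e_side origin 209 144 scale 6
```

View pics/e2.png

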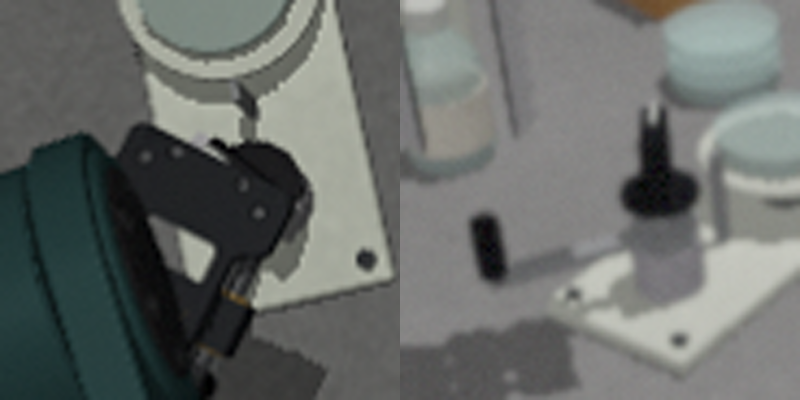

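The lever stayed at the loose side (pin near crop (488,247) in the side view). Moving over the bar.

```bash
python3 -m creep '[[50,-4,10,0,7,0,140],[95,-4,19,0,13,0,140],[95,-4,19,0,13,0,140],[95,-4,19,0,13,0,140]]'; python3 - <<'E'
from h import *
plan([.563,.2045,.088],-38.5)
p=robot.get_obs()["tool_pos"]
s=robot.snapshot('top');crop(s,(220,205),46,6,'f_top',[p])
s=robot.snapshot('side');crop(s,(265,180),46,6,'f_side',[p])
cv2.imwrite('pics/f2.png',np.hstack([cv2.resize(cv2.imread(f'pics/f_{k}.png'),(400,400)) for k in('top','side')]))
E
```

```text
time: 7.22
tool_pos: [0.5633, 0.2051, 0.1434]
ee_rot: [-1.573, 0.002, -0.66]
wrist_force: [-0.9, -0.1, 0.3]
width: 0.0426
t 7.22 pos [0.5633 0.2051 0.1434] rpy [-90.1   0.1 -37.8] F [-0.9 -0.1  0.3] w 0.0426
SHIFT [ 0.3 55.4 -0.6] TURN [ 0.1  0.7 -0.1]
f_top origin 174 159 scale 6
f_side origin 219 134 scale 6
```

View pics/f2.png

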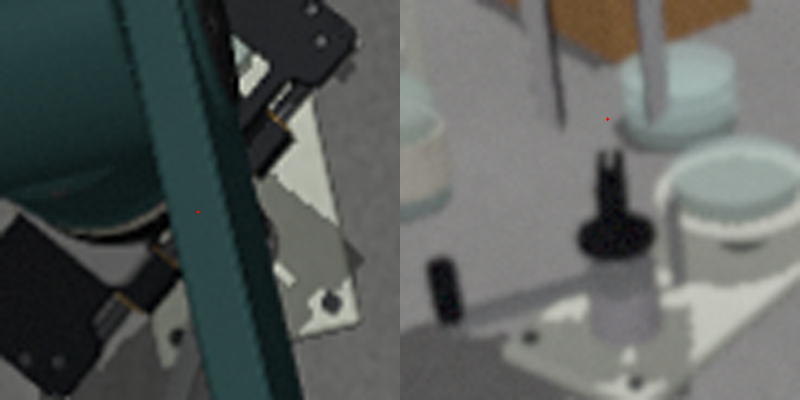

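The tool centre is right above the bar, midway between the fingers. Going down and gripping.

```bash
python3 -m creep '[[0,28,0,0,0,0,140],[0,55,0,0,0,0,140],[0,55,0,0,0,0,140]]'; python3 -m creep '[[0,0,0,0,0,0,255],[0,0,0,0,0,0,255],[0,0,0,0,0,0,255],[0,0,0,0,0,0,255]]'; python3 -c "
from h import *
plan([.563,.2045,.088],-76)
print(robot.get_obs()['wrist_torque'])"
```

```text
time: 7.7
tool_pos: [0.5615, 0.2052, 0.0872]
ee_rot: [-1.575, 0.003, -0.66]
wrist_force: [-0.6, -0.6, -0.3]
width: 0.0422
time: 8.2
tool_pos: [0.5627, 0.2073, 0.0912]
ee_rot: [-1.569, 0.005, -0.661]
wrist_force: [-5.8, 4.0, 5.6]
width: 0.0141
t 8.2 pos [0.5627 0.2073 0.0912] rpy [-89.9   0.3 -37.9] F [-5.8  4.   5.6] w 0.0141
SHIFT [ 2.   3.2 -2.1] TURN [-0.  38.1 -0.3]
[ 0.64120536  1.20288272 -0.05165377]
```

```bash
python3 -m creep '[[-1.5,0,0,0,5,0,255],[-1.5,0,0,0,14,0,255],[-1.5,0,0,0,23,0,255],[-1.5,0,0,0,32,0,255],[-1.5,0,0,0,36,0,255]]';python3 -m creep '[[0,0,0,0,0,0,255],[0,0,0,0,0,0,255]]'; python3 - <<'E'
from h import *
plan([.563,.2045,.088],-76)
print(robot.get_obs()['wrist_torque'])
p=robot.get_obs()["tool_pos"]
s=robot.snapshot('top');crop(s,(220,205),46,6,'g_top')
s=robot.snapshot('side');crop(s,(275,180),40,7,'g_side')
cv2.imwrite('pics/g2.png',np.hstack([cv2.resize(cv2.imread(f'pics/g_{k}.png'),(400,400)) for k in('top','side')]))
E
```

```text
time: 8.82
tool_pos: [0.5632, 0.2066, 0.0912]
ee_rot: [-1.569, 0.001, -1.293]
wrist_force: [-1.8, 0.9, 3.9]
width: 0.0137
time: 9.07
tool_pos: [0.5632, 0.2066, 0.0911]
ee_rot: [-1.569, 0.001, -1.289]
wrist_force: [-2.5, 0.6, 6.2]
width: 0.0137
t 9.07 pos [0.5632 0.2066 0.0911] rpy [-89.9   0.1 -73.9] F [-2.5  0.6  6.2] w 0.0137
SHIFT [ 1.9  3.1 -0.8] TURN [-0.1  2.1 -0.1]
[ 0.14701046  0.73755704 -0.06364658]
g_top origin 174 159 scale 6
g_side origin 235 140 scale 7
```

View pics/g2.png

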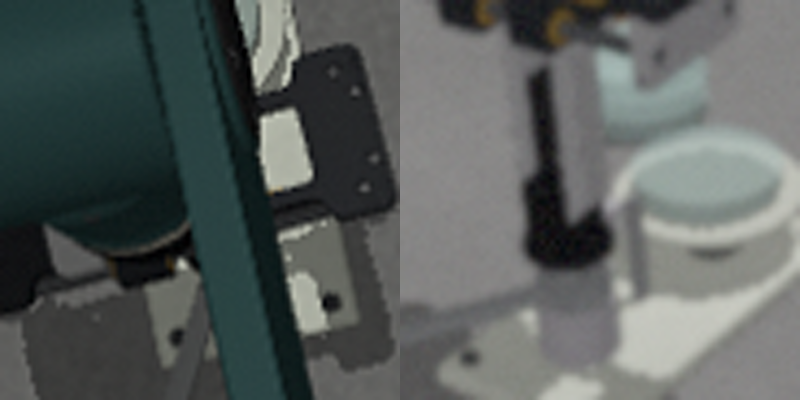

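```bash
python3 - <<'E'
from h import *
s=robot.snapshot("top"); g=cv2.cvtColor(cv2.imread("pics/a_top.png"),cv2.COLOR_BGR2GRAY).astype(float)
f=lambda x,y:np.array((166+x/6-.5,159+y/6-.5))
def edge(a,b,n,z,w=4):
    a,b=f(*a),f(*b); t=(b-a)/np.linalg.norm(b-a); nn=np.array([-t[1],t[0]]); P=[]
    for k in np.linspace(.05,.95,n):
        q=a+(b-a)*k; off=np.linspace(-w,w,81)
        pts=q+off[:,None]*nn
        v=cv2.remap(g.astype(np.float32),pts[:,0].astype(np.float32)[None],pts[:,1].astype(np.float32)[None],cv2.INTER_LINEAR)[0]
        v=cv2.GaussianBlur(v[None],(0,0),6)[0]; d=np.abs(np.gradient(v)); i=d.argmax(); P.append(at_z(s,q+off[i]*nn,z))
    P=np.array(P); vx,vy,x,y=cv2.fitLine(P.astype(np.float32),cv2.DIST_HUBER,0,.001,.001).ravel()
    r=(P-[x,y])@[-vy,vx]; print("angle",np.degrees(np.arctan2(vy,vx)).round(2),"rms mm",(r.std()*1000).round(2))
edge((465,80),(540,435),30,.012)      # right plate edge
edge((278,505),(540,440),30,.012)     # front edge
edge((248,385),(277,500),15,.012)
edge((207,180),(240,320),15,.012)
E
```

```text
angle 13.63 rms mm 1.58
angle -76.24 rms mm 2.19
angle 14.03 rms mm 2.57
angle 13.49 rms mm 0.18
```

```bash
python3 -m creep '[[0,0,0,0,1.5,0,255],[0,0,0,0,2.4,0,255],[0,0,0,0,2.4,0,255],[0,0,0,0,2.4,0,255]]'; python3 -c "
from h import *
plan([.563,.2045,.088],-76.3);print(robot.get_obs()['wrist_torque'])"
```

```text
time: 9.72
tool_pos: [0.5632, 0.2065, 0.0912]
ee_rot: [-1.569, 0.001, -1.331]
wrist_force: [-1.8, 0.7, 5.4]
width: 0.0141
t 9.72 pos [0.5632 0.2065 0.0912] rpy [-89.9   0.  -76.2] F [-1.8  0.7  5.4] w 0.0141
SHIFT [ 1.9  3.2 -0.7] TURN [-0.1  0.1 -0. ]
[0.06771475 0.7547376  0.01031357]
```

```bash
python3 -m creep '[[0,0,0,0,0,0,140],[0,0,0,0,0,0,140],[0,0,0,0,0,0,140]]'; python3 -m creep '[[0,-30,0,0,0,0,140],[0,-65,0,0,0,0,140],[0,-65,0,0,0,0,140]]'; python3 -c "
from h import *
plan([.42,.15,.155],0)"
```

```text
time: 10.1
tool_pos: [0.5631, 0.2059, 0.089]
ee_rot: [-1.571, -0.0, -1.332]
wrist_force: [0.4, -0.1, -0.9]
width: 0.0398
time: 10.48
tool_pos: [0.5652, 0.2066, 0.1582]
ee_rot: [-1.563, 0.0, -1.332]
wrist_force: [-0.2, 0.5, -0.8]
width: 0.0422
t 10.47 pos [0.5652 0.2066 0.1582] rpy [-89.6   0.  -76.3] F [-0.2  0.5 -0.8] w 0.0422
SHIFT [  20.6    2.  -154.5] TURN [ -0.4 -76.3   0.3]
```

```bash
python3 -m creep '[[10,0,-50,0,-10,0,140],[21,0,-100,0,-20,0,140],[21,0,-154,0,-30,0,140],[21,0,-154,0,-40,0,140],[21,0,-154,0,-50,0,140]]'; python3 - <<'E'
from h import *
plan([.4726,.2317,.155],74)
s=robot.snapshot('top');crop(s,(220,202),46,6,'k_top'); cv2.imwrite('pics/k_raw.png',s['color'])
s=robot.snapshot('side');crop(s,(270,180),40,7,'k_side')
E
```

```text
time: 11.1
tool_pos: [0.417, 0.1489, 0.1529]
ee_rot: [-1.572, 0.001, -0.454]
wrist_force: [0.5, 0.2, -0.2]
width: 0.0425
t 11.1 pos [0.417  0.1489 0.1529] rpy [-90.1   0.1 -26. ] F [ 0.5  0.2 -0.2] w 0.0425
SHIFT [13.7 -2.2 98.8] TURN [  -0.  -100.    -0.1]
k_top origin 174 156 scale 6
k_side origin 230 140 scale 7
```

View pics/k_top.png

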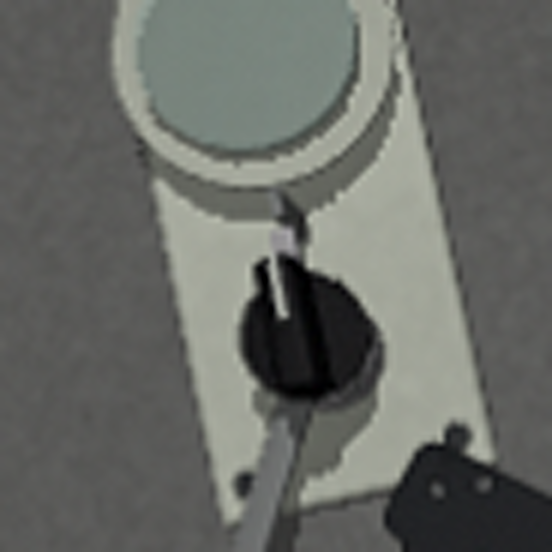

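View pics/k_side.png

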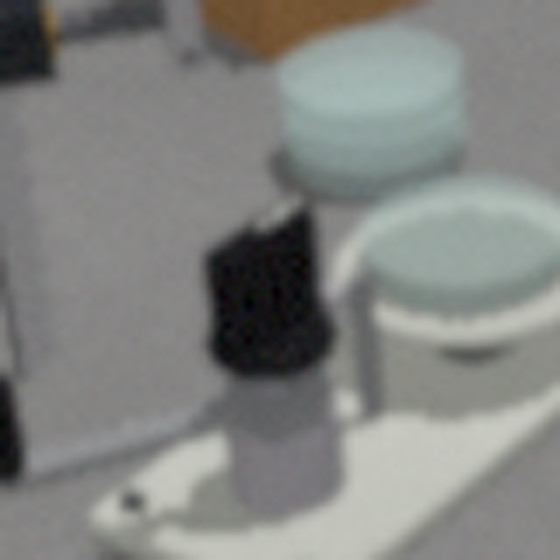

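```bash
python3 - <<'E'
from h import *
s=robot.snapshot("top")
f=lambda x,y:np.array((174+x/6-.5,156+y/6-.5))
def ang(a,b,z):
    d=at_z(s,f(*a),z)-at_z(s,f(*b),z); return np.degrees(np.arctan2(d[1],d[0])).round(1)
print("line",ang((273,257),(285,318),.116),"edge",ang((299,258),(327,392),.116),"leftplate",ang((158,200),(222,510),.012),"right",ang((402,60),(490,450),.012))
# predicted top face outline and nose for candidate angles
im=cv2.resize(cv2.imread("pics/k_raw.png")[156:248,174:266],None,fx=8,fy=8,interpolation=cv2.INTER_CUBIC)[120:620,150:650]
cv2.imwrite("pics/k_zoom.png",im)
print(at_z(s,f(283,238),.1),at_z(s,f(283,238),.08), at_z(s,f(280,198),.08),at_z(s,f(278,195),.074))
E
```

```text
line 13.0 edge 13.5 leftplate 13.7 right 14.1
[0.59262092 0.20973606] [0.5955643  0.21294287] [0.60909964 0.21441703] [0.61107822 0.21610203]
```

View pics/k_zoom.png

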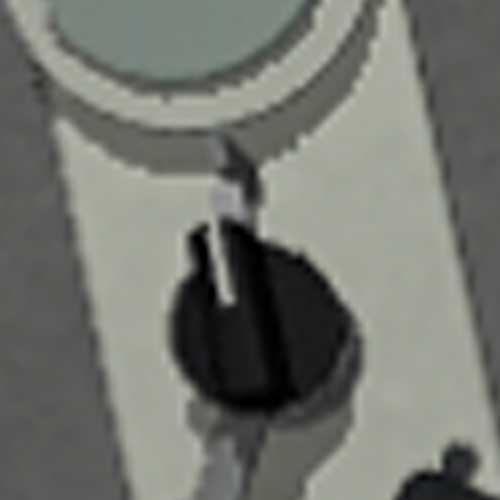

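The pointer line reads about 13.0 to 13.5° and the plate edges 13.7 to 14.1°, so the pointer is in line with the fin to within about 1°. Going back to the pin to tighten.

```bash
python3 -m creep '[[0,0,20,0,-10,0,120],[5,0,40,0,-20,0,120],[8,0,60,0,-30,0,120],[10,0,80,0,-40,0,120],[13.5,0,98,0,-50,0,120]]'; python3 -m creep '[[0,0,0,0,-10,0,120],[0,0,0,0,-20,0,120],[0,0,0,0,-30,0,120],[0,0,0,0,-40,0,120],[0,0,0,0,-50,0,120]]'; python3 - <<'E'
from h import *
plan([.4722,.2315,.057],74)
p=robot.get_obs()["tool_pos"]
s=robot.snapshot('top');crop(s,(212,235),40,6,'l_top',[p])
s=robot.snapshot('side');crop(s,(235,185),40,6,'l_side',[p])
cv2.imwrite('pics/l2.png',np.hstack([cv2.resize(cv2.imread(f'pics/l_{k}.png'),(400,400)) for k in('top','side')]))
E
```

```text
time: 11.88
tool_pos: [0.4742, 0.2317, 0.1534]
ee_rot: [-1.571, 0.002, 0.416]
wrist_force: [-0.1, -0.2, -0.1]
width: 0.0499
time: 12.5
tool_pos: [0.4739, 0.2311, 0.1534]
ee_rot: [-1.57, 0.001, 1.288]
wrist_force: [1.0, -0.0, 0.5]
width: 0.0499
t 12.5 pos [0.4739 0.2311 0.1534] rpy [-89.9   0.1  73.8] F [ 1.  -0.   0.5] w 0.0499
SHIFT [ 0.  96.4  1.6] TURN [-0.1 -0.2 -0.1]
l_top origin 172 195 scale 6
l_side origin 195 145 scale 6
```

View pics/l2.png

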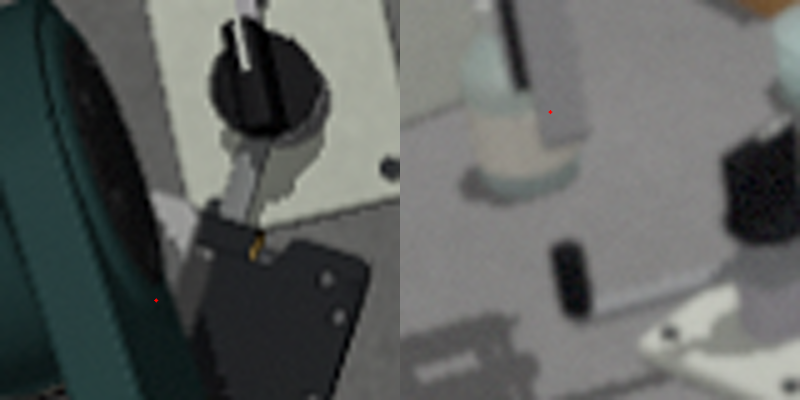

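```bash
python3 -m creep '[[0,50,1.5,0,0,0,120],[0,96,1.5,0,0,0,120],[0,96,1.5,0,0,0,120]]'; python3 -m creep '[[0,0,0,0,0,0,255],[0,0,0,0,0,0,255],[0,0,0,0,0,0,255],[0,0,0,0,0,0,255]]'; python3 -c "
from h import *
plan([.4722,.2315,.057],74)"
```

```text
time: 12.98
tool_pos: [0.469, 0.2303, 0.0539]
ee_rot: [-1.562, 0.006, 1.282]
wrist_force: [0.1, -0.0, -0.2]
width: 0.0496
time: 13.48
tool_pos: [0.4733, 0.2318, 0.0598]
ee_rot: [-1.573, -0.001, 1.285]
wrist_force: [-0.0, -1.4, 3.4]
width: 0.0156
t 13.47 pos [0.4733 0.2318 0.0598] rpy [-90.1  -0.1  73.6] F [-0.  -1.4  3.4] w 0.0156
SHIFT [-0.6  2.8  1. ] TURN [ 0.1 -0.4  0.1]
```

```bash
python3 -m creep '[[8,0,0,0,5,0,255],[16.5,0,-1.5,0,10,0,255],[32.5,0,-5.5,0,20,0,255],[47.5,0,-12.5,0,30,0,255],[47.5,0,-12.5,0,30,0,255]]'; python3 -m creep '[[16.5,0,-1.5,0,10,0,255],[32.5,0,-5.5,0,20,0,255],[43,0,-10,0,27,0,255],[47.5,0,-12.5,0,30,0,255],[49,0,-13.5,0,31,0,255]]'; python3 -c "
from h import *
plan([.539,.297,.057],14)"
```

```text
time: 14.1
tool_pos: [0.4995, 0.274, 0.0597]
ee_rot: [-1.573, -0.003, 0.764]
wrist_force: [2.0, -0.8, 3.9]
width: 0.0151
time: 14.72
tool_pos: [0.5398, 0.2956, 0.0596]
ee_rot: [-1.573, 0.007, 0.224]
wrist_force: [-10.6, -6.4, 10.7]
width: 0.0157
t 14.72 pos [0.5398 0.2956 0.0596] rpy [-90.1   0.4  12.8] F [-10.6  -6.4  10.7] w 0.0157
SHIFT [-0.4  2.6  1.6] TURN [ 0.1 -1.2 -0.4]
```

```bash
python3 -m creep '[[1.5,0,0,0,0,0,255],[3,0,0,0,0,0,255],[3,0,0,0,0,0,255]]'; python3 -m creep '[[-2,0,0,0,0,0,255],[-2,0,0,0,0,0,120],[-2,0,0,0,0,0,120],[-2,0,0,0,0,0,120]]';  python3 -m creep '[[0,-40,0,0,0,0,120],[0,-85,0,0,0,0,120],[0,-85,0,0,0,0,120]]'; python3 -c "
from h import *
plan([.42,.36,.15],14)"
```

```text
time: 15.1
tool_pos: [0.5399, 0.2956, 0.0595]
ee_rot: [-1.574, 0.013, 0.225]
wrist_force: [-15.3, -7.6, 12.6]
width: 0.0152
time: 15.6
tool_pos: [0.5436, 0.298, 0.0582]
ee_rot: [-1.57, 0.0, 0.222]
wrist_force: [-0.5, 0.0, -0.3]
width: 0.0419
time: 15.98
tool_pos: [0.5464, 0.2992, 0.1488]
ee_rot: [-1.569, -0.01, 0.222]
wrist_force: [0.1, 0.7, -0.2]
width: 0.0495
t 15.97 pos [0.5464 0.2992 0.1488] rpy [-89.9  -0.6  12.7] F [ 0.1  0.7 -0.2] w 0.0495
SHIFT [-109.9   -2.1   87.1] TURN [-0.1 -1.3  0.6]
```

```bash
python3 -m creep '[[-50,0,40,0,0,0,120],[-110,0,80,0,0,0,120],[-130,-30,80,0,0,0,120],[-150,-50,80,0,0,0,120],[-150,-50,80,0,0,0,120]]'; python3 - <<'E'
from h import *
plan([.4726,.2317,.155],74)
s=robot.snapshot('top');crop(s,(212,202),46,6,'m_top'); cv2.imwrite('pics/m_raw.png',s['color'])
s=robot.snapshot('side');crop(s,(265,185),40,7,'m_side')
for n in("stop_screw_head","jam_nut_pin"):
    print(n,[(d["p"],d["point"]) for d in robot.landmark_of(n,"top")][:2])
E
```

```text
time: 16.6
tool_pos: [0.3795, 0.3437, 0.1945]
ee_rot: [-1.569, -0.003, 0.223]
wrist_force: [0.7, 0.4, -0.1]
width: 0.0496
t 16.6 pos [0.3795 0.3437 0.1945] rpy [-89.9  -0.2  12.8] F [ 0.7  0.4 -0.1] w 0.0496
SHIFT [  65.9   39.5 -129.9] TURN [  0.  -61.2   0.2]
m_top origin 166 156 scale 6
m_side origin 225 145 scale 7
stop_screw_head [(0.95, [0.562, 0.2077, 0.1032])]
jam_nut_pin [(0.65, [0.5379, 0.2963, 0.0686])]
```

View pics/m_top.png

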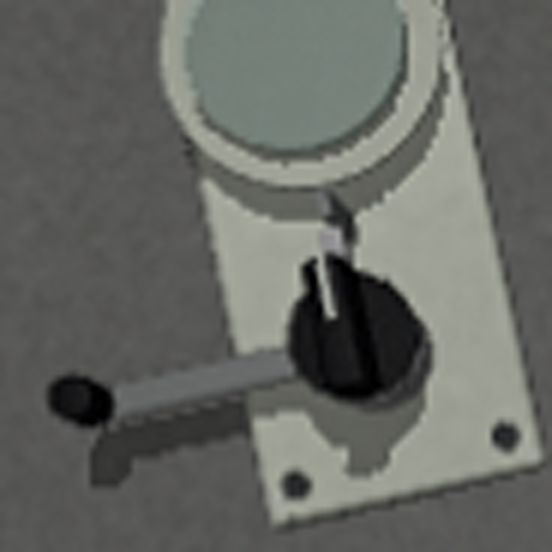

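View pics/m_side.png

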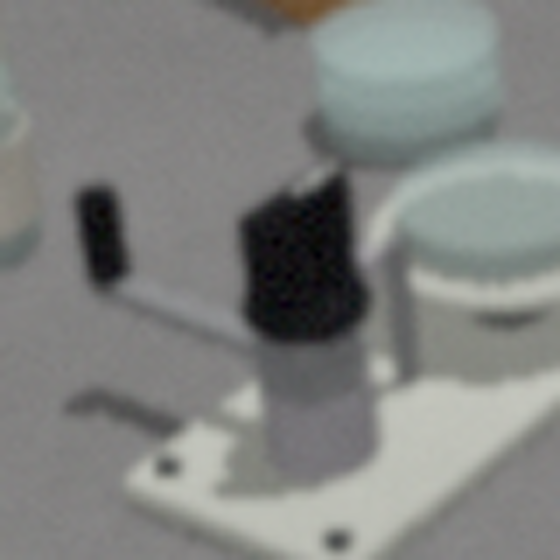

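The lever is back at its starting pixel. Next: compare the head before and after tightening to see if the screw was dragged, and compare the lever with the first picture.

```bash
python3 - <<'E'
from h import *
s=robot.snapshot("top")
a,k,m=[cv2.cvtColor(cv2.imread(f"pics/{n}.png"),cv2.COLOR_BGR2GRAY) for n in("a_top","k_raw","m_raw")]
box=lambda i:i[193:224,210:240].astype(int)
print("head k-m mean/max",np.abs(box(k)-box(m)).mean(),np.abs(box(k)-box(m)).max())
pb=lambda i:i[212:232,168:205].astype(int)
print("lever a-m",np.abs(pb(a)-pb(m)).mean(),np.abs(pb(a)-pb(m)).max())
# white line: fit on bright pixels inside the black head
def line(im):
    ys,xs=np.mgrid[198:212,214:228]; v=im[198:212,214:228].astype(float)
    return (v.astype(int))
print(line(m))
E
```

```text
head k-m mean/max 7.351612903225806 94
lever a-m 2.254054054054054 30
[[158 159 161 153 149 160  72  59 100  95  92 164 161 160]
 [160 162 152  84  46 163  51  15   1  41  78 167 164 162]
 [161 165  70   6  74 167  70  27  12   0  39 156 154 157]
 [163 168  66   5  36 167 103  34  15   1   0  34  73 109]
 [164 170  83  14   5 157 112  33  20   7   3   1  21  17]
 [163 169 112  32   3 117 143  42  21   8   3   4  25  22]
 [163 169 126  40   5  85 167  56  25   9   5   2  21  26]
 [165 154  72   9   7  78 168  81  29  13   4   4  14  28]
 [160  74  21  10   9  41 166 100  32  17   3   6  10  27]
 [125  47  18  15  13   7 157 122  37  21  10   5   5  25]
 [102  33  22  16   9  12 111 154  46  25  11   1   2  24]
 [ 81  24  22  23  13  13  46  40  25  29  14   2   1  14]
 [ 54  18  23  24  12  17  18  22  25  30  21   3   1  14]
 [ 54  18  23  26  13  17  20  24  26  31  21   6   3   5]]
```

```bash
python3 - <<'E'
from h import *
s=robot.snapshot("top")
fr=robot.snapshot("top")["color"]
for n,im in(("k",cv2.imread("pics/k_raw.png")),("m",cv2.imread("pics/m_raw.png")),("now",fr)):
    g=cv2.cvtColor(im,cv2.COLOR_BGR2GRAY).astype(float); P=[]
    print(g[200:206,214:226].astype(int))
    for r in range(200,209):
        c=np.arange(218,222); w=np.clip(g[r,218:222]-25,0,None); P.append(at_z(s,((c*w).sum()/w.sum(),r),.116))
    P=np.array(P,np.float32); vx,vy,x,y=cv2.fitLine(P,cv2.DIST_L2,0,.001,.001).ravel(); r=(P-[x,y])@[-vy,vx]
    print(n,"angle",np.degrees(np.arctan(vy/vx)).round(2),"mid",P.mean(0).round(4),"rms mm",(1000*r.std()).round(2))
# plate long edges from m (crop origin 166,156)
g=cv2.GaussianBlur(cv2.cvtColor(fr,cv2.COLOR_BGR2GRAY),(0,0),.8).astype(float)
def edge(y0,y1,xf,z):
    P=[]
    for r in range(y0,y1):
        x=xf(r); c=np.arange(int(x)-4,int(x)+6); d=np.abs(np.gradient(g[r,c])); d=np.where(d>d.max()*.4,d,0); P.append(at_z(s,((c*d).sum()/d.sum(),r),z))
    P=np.array(P,np.float32); vx,vy,x,y=cv2.fitLine(P,cv2.DIST_HUBER,0,.0005,.001).ravel(); r=(P-[x,y])@[-vy,vx]
    print("edge angle",np.degrees(np.arctan(vy/vx)).round(2),"rms mm",(1000*r.std()).round(2),"x,y",x,y)
    return x,y,vx,vy
cr=lambda p,q:(lambda r:166+(p[0]+(r-156-p[1]/6)*6*(q[0]-p[0])/(q[1]-p[1]))/6)
L=edge(188,213,cr((205,180),(240,350)),.012)
Rr=edge(172,228,cr((465,90),(540,440)),.012)
# midline of plate at x=.565
f=lambda e,X:e[1]+(X-e[0])*e[3]/e[2]
print("plate midline y at x=.562,.577:",[(f(L,X)+f(Rr,X))/2 for X in(.562,.577)])
E
```

```text
[[166 171  73   2  77 171  73  26   9   0  38 160]
 [168 175  70   4  38 170 108  35  17   1   0  35]
 [169 175  87  15   4 163 115  36  20   8   1   4]
 [168 174 115  33   8 120 147  43  21  10   4   2]
 [169 174 129  41   7  88 174  58  26  12   1   0]
 [170 159  74  14  10  80 173  84  31  17   4   5]]
k angle 12.7 mid [0.573  0.2082] rms mm 0.09
[[161 165  70   6  74 167  70  27  12   0  39 156]
 [163 168  66   5  36 167 103  34  15   1   0  34]
 [164 170  83  14   5 157 112  33  20   7   3   1]
 [163 169 112  32   3 117 143  42  21   8   3   4]
 [163 169 126  40   5  85 167  56  25   9   5   2]
 [165 154  72   9   7  78 168  81  29  13   4   4]]
m angle 12.73 mid [0.573  0.2082] rms mm 0.08
[[161 166  70   4  74 166  70  26  10   0  39 155]
 [163 170  65   4  38 165 104  34  15   4   0  34]
 [164 170  83  16   4 157 111  34  17   6   2   1]
 [164 169 111  33   4 117 143  43  21  10   0   2]
 [164 169 125  38   8  85 169  56  25  11   5   2]
 [164 154  73  12   9  77 167  81  27  14   1   3]]
now angle 12.77 mid [0.573  0.2082] rms mm 0.08
edge angle 13.69 rms mm 1.0 x,y 0.5929642 0.26328138
edge angle 13.72 rms mm 0.92 x,y 0.60155624 0.16466366
plate midline y at x=.562,.577: [np.float32(0.20537451), np.float32(0.20903173)]
```

```bash
python3 - <<'E'
from h import *
a,m=[cv2.cvtColor(cv2.imread(f"pics/{n}.png"),cv2.COLOR_BGR2GRAY).astype(np.float32) for n in("a_top","m_raw")]
for b in((slice(213,232),slice(168,192)),(slice(212,226),slice(186,206)),(slice(226,244),slice(205,260))):
    print(cv2.phaseCorrelate(a[b],m[b],cv2.createHanningWindow(a[b].shape[::-1],cv2.CV_32F)))
d=np.abs(a-m)[214:230,170:188].astype(int);print(d)
E
```

```text
((-0.03724395595016894, -0.16790717787833565), 0.8984210205574831)
((-0.16351137918550407, 0.5877594889362747), 1.0436443050702413)
((-0.35589636033069283, -0.4340482982048375), 0.7155034356647068)
[[ 2  0  2  2  2  1  1  1  3  2  3  1  3  2  1  1  1  2]
 [ 1  3  1  2  2  2  1  2  1  3  2  2  3  2  2  1  2  3]
 [ 1  1  3  2  2  2  1  2  2  1  1  2  3  2  1  2  2  0]
 [ 1  3  1  3  1  2  3  2  1  1  2  2  2  4  2  2  1  1]
 [ 2  1  2  1  1  3  2  3  4  1  2  6  3  2  2  0  1  4]
 [ 2  2  1  3  2  0  1  1  1 11 17 21  4  6  3  4  4  4]
 [ 3  2  3  0  7  4  2  2  0  2  3  1  2 16  4  2  7  4]
 [ 1  1  3  3  0  1  3  0  1  1  2  2  0  2  2  1  3  1]
 [ 2  2  3  2  3  2  1  2  2  0  0  2  1  1  2  1  1  1]
 [ 1  2  2  1  0  0  3  2  0  2  1  1  1  3  2  1  3  3]
 [ 3  1  1  1 11 12  2  2  2  2  1  4  3  1  7 11  0  2]
 [ 1  3  2  1  7 20 17 10  0  0  2  2  2  1 19 12  2  1]
 [ 2  1  1  2  2 11  6  4  0  2  8  0 30  0  8  0  4  9]
 [ 3  2  2  2  0  0  1  1  1  3  4  1 11  3  2  2  1  1]
 [ 2  1  1  1  2  1  2  2  2  3  3  3  1  2  0  2  2  0]
 [ 4  1  3  2  2  2  3  2  1  2  2  2  2  3  2  2  0  3]]
```

The pin is within about 0.2 px (0.4 mm) of its first, tight position, and the screw did not move during tightening. The gripper is clear of everything, so I'm handing in.

```bash
python3 -c "
from bench import robot
print(robot.close_job())"
```

```text
the job is handed in; nothing more can be done
None
```

The height stop of the round dish stage is set to its mark and its jam nut is tight again; I handed the job in shortly after 16.6 s.

I gripped the lever pin and swung it anticlockwise to its loose stop, where the force rose to about 17 N. With the nut loose, I gripped the bar head and turned the screw about 38° clockwise. I then swung the lever back until it pressed on the tight stop with about 17 N, released it and moved clear.

**Last checks:**
- **Screw on its mark:** the pointer's white line reads 12.7–12.8°, and the stage plate's edges read 13.7°. That leaves the pointer up to about 1° past the fin, close to what the camera can resolve. I took the fin's direction from the plate edges.
- **Screw held still:** the line's angle was the same before and after tightening, to within 0.1°.
- **Nut tight:** the pin is within about 0.2 px (0.4 mm) of where it was at the start.
- **Disagreement:** two of the three image comparisons on that same pair of pictures, the lever arm and the plate, gave shifts of about 0.6 px. I put this down to noise and changed light, because the pin and the force at the stop both showed it tight.

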